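Step the bench selector to the connected port and lock it

TASK

Push the upright tab of the bench selector round with the fingertips until the turret clicks in at the one port that has the tall hose connector, then press the locking cap in its centre fully down. Only push and press: do not pinch the tab between the fingers or pick anything up. Press the cap only once the selector stands at that port, and leave the things standing around where they are.

Things in the scene. Friction and masses are not known exactly. Their poses are not given: they have to be found in the camera images.
- selector: Fixed bench selector: flat grey round base plate, 216 mm across, 12 mm thick, with a turret on its centre. Origin: on the turret's vertical axis at worktop height. Its -x axis points to the parking side (no port), roughly towards the robot. Six ports on the plate, 95 mm from the axis, 45, 90, 135 deg either side of -x. Two stop pins (34 mm high, 60 mm from axis) beyond the last ports.
- turret (a joint): Turret angle (rad), + is counter-clockwise from above; 0: tab along selector -x. Starts within 0.4 of 0; end stops +-2.55, so a port is reached from one side only. Click stop at each port (+-0.785, +-1.571, +-2.356): about 4 N on the tab carries it over a rib 0.17 rad before the port, then it snaps on and self-centres; pushed on, it leaves at 0.17 past. Elsewhere it stays where left.
- tab (a point): Middle of the black upright tab on the turret's rim, 58 mm from the axis, 50 mm high. Tab: 8 mm thick (along the turning direction), 28 mm long radially (44 to 72 mm from the axis), top 66 mm above the worktop; push its flat side. Its foot is 16 mm wide, 36 mm high; the turret disc beneath has radius 42 mm, top 38 mm high.
- pointer (a point): Point that turns with the turret, straight out from the axis through the tab, 95 mm from the axis (on the circle of the ports), 32 mm high: it stands over a port's centre when the turret is centred on that port.
- connector: Tall steel hose connector in one of the six ports (which one varies), fixed: hexagon nut 21 mm across corners with a slim barbed nozzle 14 mm across, top 64 mm above the worktop. Origin: centre of its foot, 12 mm above the worktop. The other five ports have low steel plugs, tops 28 mm above the worktop.
- cap (a joint): Travel of the round black locking cap in the turret's centre (m): 0 up, 0.008 fully down. About 3 N moves it; it has no spring, and stays where it is left.
- cap_top (a point): Centre of the top of the locking cap, on the turret's axis: 32 mm across, 60 mm above the worktop when up, 52 mm when down. The turret's collar round it (42 mm across) is 48 mm high.
- amber: small amber glass bottle with black screw cap, 38 mm across, 72 mm tall. Bystander, loose, to be left alone. Origin: centre of its underside.
- beaker: small glass beaker, 45 mm across, 58 mm tall. Bystander, loose, to be left alone. Origin: centre of its underside.
- tin: squat white tin with blue lid, 53 mm across, 42 mm tall. Bystander, loose, to be left alone. Origin: centre of its underside.
- dish: shallow round petri dish, 61 mm across, 14 mm tall. Bystander, loose, to be left alone. Origin: centre of its underside.
- spanner: flat open-ended spanner, 134 x 25 x 5 mm. Bystander, loose, to be left alone. Origin: centre of its underside.

How it is judged:
On the way, in this order (a step that is already met when the one before it is completed fails the run):
1. the turret stands at the port with the tall connector, the cap still up (horizontal distance between pointer and connector below 0.007 m and value of joint cap below 0.003 m and velocity of joint turret between -0.1 and 0.1 rad/s), for 0.2 s.
2. the cap is pressed down with the turret still at that port (horizontal distance between pointer and connector below 0.007 m and value of joint cap above 0.0065 m), for 0.1 s.
At the end, for the whole second after the job is handed in: The pointer is within 7 mm of the connector's centre (about 4 degrees), the turret is at rest, and the locking cap is at least 6.5 of its 8 mm down (all of step 2 and velocity of joint turret between -0.1 and 0.1 rad/s); the robot touches nothing.
It fails at once if the locking cap is pressed (3 mm) while the turret is not at the connected port (value of joint cap above 0.003 m and horizontal distance between pointer and connector above 0.009 m).
It fails at once if the tab is pinched (pressed on both flat sides at once) (contact force between the fingers and turret_c6 above 1.5 N and contact force between the fingers and turret_c7 above 1.5 N).
It fails at once if a bystander is shifted or lifted by more than 20 mm (distance of any of amber, beaker, tin, dish, spanner from where it was at the start of the episode above 0.02 m).
It fails at once if the bottle or the beaker is tipped over (angle between any of amber, beaker's own z axis and vertical above 0.5 rad).
It also fails if it takes over 64 s, if anything falls off the work surface, if the arm or the gripper's body presses on something with over 40 N, if the wrist force passes 120 N, or if a joint passes its speed limit or range.

ROBOT

A 6-joint arm with a two-finger parallel gripper is mounted at the origin on a cart in front of the work surface, level with it; the furniture and walls round the work are solid. World frame = base frame: x ahead of the robot, y to its left, z up, the work surface at z = 0. Lengths are in m, angles in rad, forces in N, time in s.
With the tool pointing down it reaches from about 0.3 to 0.875 m from the base axis. Payload 6.4 kg.
Tool frame: the origin (TCP) lies midway between the tips of the shut fingers; the grasp point (between the pads) lies 19 mm behind it (bot.tcp_to_grasp is the z of the grasp point in the tool frame, in m); z points along the fingers, y is the line along which they close (so a half turn about z gives the same grasp; the last joint's range is limited). The gripper opens to 88 mm and grips with 3 to 60 N. Pads are 18 mm wide; open, the fingers measure 123 mm over their backs; the gripper's body (75 mm by 187 mm) begins 45 mm behind the grasp point.
Start: joints at [-1.472, 0.181, 1.607, -0, 1.354, -0.206], TCP at [0.173, -0.549, 0.239] pointing down, gripper open.
Joint ranges: [-2.99, 2.99], [-0.89, 2.07], [0.3, 2.58], [-1.14, 4.28], [0, 2.63], [-3.12, 3.12]. Speed limits (rad/s): [2.57, 2.57, 3.01, 3.14, 3.14, 3.14].

INTERFACE

Orientations are given as a unit quaternion [w, x, y, z].
In Python, from station import bot gives the robot as it stands. The module is installed in compiled form; this text tells all that it offers.
- The arm moves only by the shell command python3 -m inch 'ROWS' [OPENING] [FORCE]. ROWS is a JSON list of rows, 1 to 20 of them, each written [[dx, dy, dz], [rx, ry, rz]]: dx, dy, dz in m, then a rotation vector rx, ry, rz in rad; each row shifts and turns the commanded pose from where the row before left it, along the tool's axes as they then stand; what a row does not reach is not made up. A row lasts 1/12 s, in which the tool goes at most 0.0417 m and 0.125 rad, less where a joint would pass 70% of its speed; a pose out of reach is approached as far as the arm can. OPENING is the opening from 0.0 (shut) to 1.0 (fully open), set as the command begins (- or left out keeps the last). The fingers move at their own pace and stop on an object; FORCE is the grip in N (left out, the last holds). Time passes only in rows, so rows that do not move let the fingers close. It prints the time, the measured TCP pose, the force, the opening and the grip force at its end. Input that does not fit is refused with a message, and nothing moves.
- bot.get_state(): the state, without advancing time (a new reading comes with each control period).
- bot.snapshot(name): name is "side" or "top"; returns a dict with "frame" (480x640x3 uint8, blue, green, red), "mtx" (3x3 intrinsics, pixels), "world_from_camera" (4x4, takes a point from camera to world coordinates). Camera axes: x right, y up, looking along -z (the intrinsics and any distortion apply to the point x, -y, -z); pixel columns grow to the right and rows downward; lengths in m; the calibration is good to about 2 mm. A picture is of the moment at which its call begins. There is no depth.
- bot.close_job(): hands the job in; it is judged then, once.
The state is a dict: "time": time; "q": joint angles; "qvel": joint speeds; "joint_efforts": joint torques, N m; "position": TCP position; "ee_rot": TCP orientation; "force": force on the tool from outside, world axes, zero at the start; "wrist_torque": the same for the moment, N m; "width": opening from 0.0 (shut) to 1.0 (fully open); "finger_force": force on a finger pad.
Only numpy, scipy, OpenCV 4.12 (cv2) and the standard library are available. Lean on these libraries where they do the work, as an engineer would, in place of code of your own. Each camera call takes 0.05 s, during which the arm holds its last target. There are 200 camera calls.

## Working session

There is one attempt and no reset: what is moved stays moved. The work goes in short steps, Python scripts to look and compute and a shell command to move; the robot and the scene stay as the last step left them, time stands still between calls to the robot, and variables do not carry over. Pictures are saved under pics/ and viewed, at most 10 in all, crops included, and the job is handed in when it is done.

```bash
mkdir -p pics; python3 - <<'E'
from station import bot
import cv2,numpy as np
s=bot.get_state(); print({k:np.round(v,3).tolist() for k,v in s.items()})
for n in("top","side"):
    d=bot.snapshot(n); cv2.imwrite(f"pics/{n}0.png",d["frame"]); np.savez(f"{n}0.npz",**d); print(n,d["mtx"].round(1).tolist(),d["world_from_camera"].round(4).tolist(),d.keys())
E
```

```text
{'time': 0.0, 'q': [-1.472, 0.182, 1.608, -0.0, 1.354, -0.206], 'qvel': [-0.0, -0.0, -0.001, -0.0, 0.002, -0.0], 'joint_efforts': [-0.0, -43.386, -34.185, 0.07, 0.039, -0.0], 'position': [0.173, -0.548, 0.238], 'ee_rot': [-0.001, 0.988, 0.152, 0.0], 'force': [-0.45, 0.327, 0.382], 'wrist_torque': [0.004, 0.03, 0.005], 'finger_force': 0.0, 'width': 1.003}
top [[616.7, 0.0, 317.6], [0.0, 616.7, 238.0], [0.0, 0.0, 1.0]] [[-0.0252, 0.9923, -0.1211, 0.3503], [-0.9997, -0.0251, 0.0027, 0.2483], [-0.0003, 0.1212, 0.9926, 1.1786], [0.0, 0.0, 0.0, 1.0]] dict_keys(['frame', 'mtx', 'world_from_camera'])
side [[567.3, 0.0, 321.4], [0.0, 567.3, 248.0], [0.0, 0.0, 1.0]] [[-0.9913, 0.0834, -0.102, 0.4032], [-0.1307, -0.5259, 0.8405, 1.2219], [0.0164, 0.8465, 0.5322, 0.6962], [0.0, 0.0, 0.0, 1.0]] dict_keys(['frame', 'mtx', 'world_from_camera'])
```

View pics/top0.png

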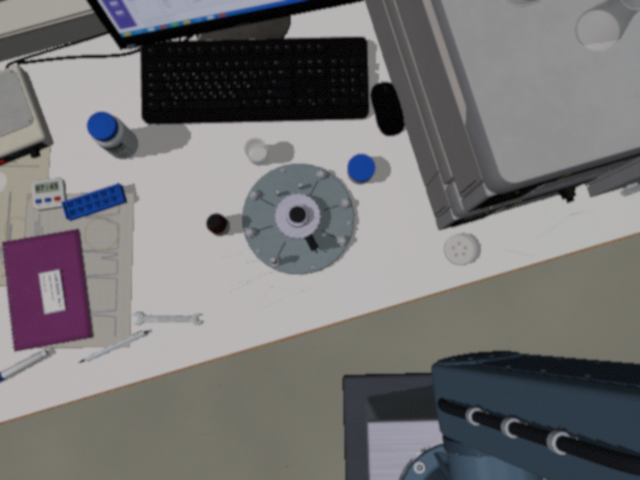

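View pics/side0.png

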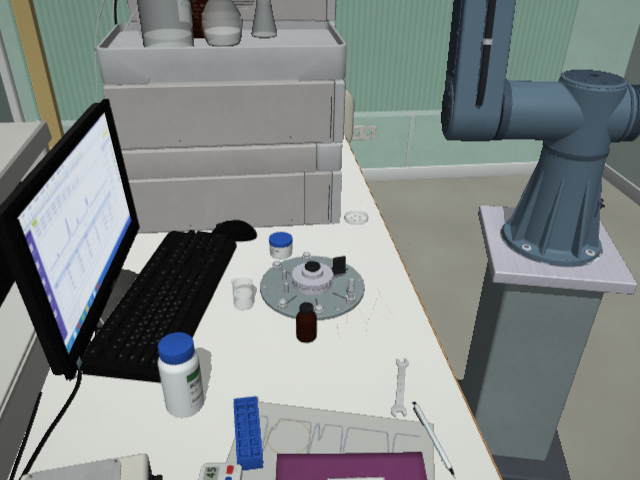

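The top view shows the selector at about (299,219), with the tab at (312,242). Amber is at (217,224), the beaker at (257,152), the tin at (361,168), the dish at (461,249) and the spanner at (170,319). Next I'll enlarge the selector in both views.

```bash
cat > h.py <<'E'
import numpy as np,cv2
def cam(n):
    return np.load(n+".npz")
def ray(d,u,v):
    K=d["mtx"];W=d["world_from_camera"]
    p=np.linalg.inv(K)@[u,v,1]; r=W[:3,:3]@[p[0],-p[1],-p[2]]; return W[:3,3],r
def onz(d,u,v,z):
    o,r=ray(d,u,v); return o+r*(z-o[2])/r[2]
def proj(d,P):
    W=d["world_from_camera"];c=W[:3,:3].T@(np.array(P)-W[:3,3]);q=d["mtx"]@[c[0],-c[1],-c[2]];return q[:2]/q[2]
def tri(a,b):
    (o,r),(p,s)=a,b; M=np.array([r,-s]).T; t=np.linalg.lstsq(M,p-o,rcond=None)[0]; A=o+r*t[0];B=p+s*t[1]; return (A+B)/2,np.linalg.norm(A-B)
E
python3 - <<'E'
from h import *
t=cam("top0");s=cam("side0")
# plate: grey-blue mask in top
f=t["frame"];hsv=cv2.cvtColor(f,cv2.COLOR_BGR2HSV)
print(hsv[250,270],hsv[200,340],hsv[280,330])
a=cv2.resize(f[155:285,230:370],None,fx=4.2,fy=4.2,interpolation=cv2.INTER_CUBIC)
b=cv2.resize(s["frame"][240:325,250:375],None,fx=6,fy=6,interpolation=cv2.INTER_CUBIC)
cv2.imwrite("pics/ct.png",a);cv2.imwrite("pics/cs.png",b)
m=cv2.inRange(hsv,(70,20,60),(110,120,190)); m=cv2.morphologyEx(m,cv2.MORPH_OPEN,np.ones((3,3)))
cs=cv2.findContours(m[140:300,225:380],0,1)[0];c=max(cs,key=cv2.contourArea)+[225,140]
e=cv2.fitEllipse(cv2.convexHull(c));print("ellipse",e,"centre",onz(t,*e[0],.012))
# tab & cap black blobs
for n,d,(x0,x1,y0,y1) in(("top",t,(275,330,190,265)),("side",s,(295,350,250,282))):
    g=d["frame"][y0:y1,x0:x1].max(2);k=cv2.connectedComponentsWithStats((g<60).astype(np.uint8))
    print(n,[(st.tolist(),(ce+[x0,y0]).round(1).tolist()) for st,ce in zip(k[2][1:],k[3][1:]) if st[4]>15])
E
```

```text
[ 98  32 121] [102  28 120] [  0   4 184]
ellipse ((297.87066650390625, 218.61492919921875), (108.74982452392578, 110.50164794921875), 86.58174133300781) centre [0.5309541  0.28197024 0.012     ]
top [([15, 17, 15, 15, 179], [297.1, 214.2]), ([31, 45, 12, 15, 110], [311.7, 242.3])]
side [([37, 7, 15, 18, 201], [338.7, 265.3]), ([10, 11, 15, 11, 118], [312.0, 266.1])]
```

View pics/ct.png

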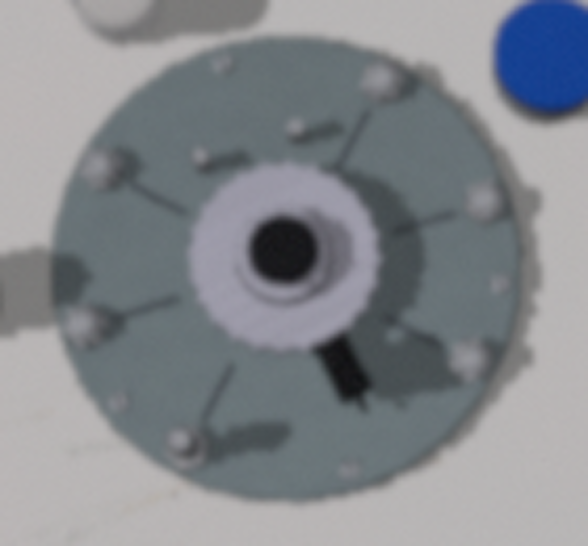

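View pics/cs.png

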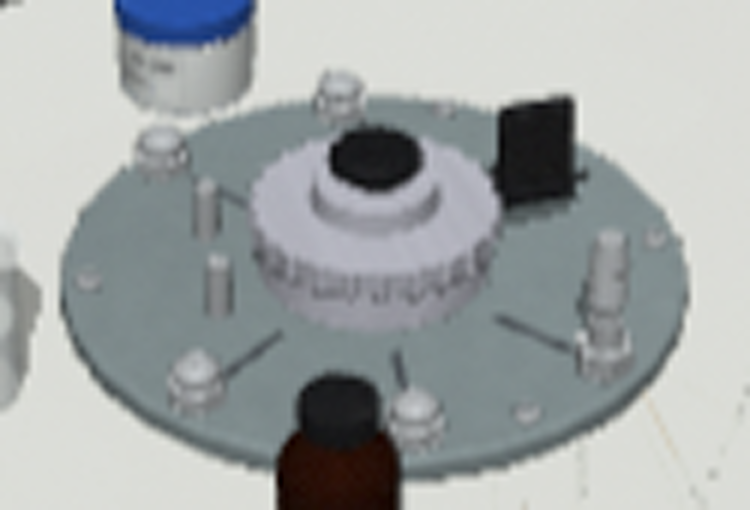

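The crops show the tall connector at lower left in the top view (crop 187,443, long shadow) and at right in the side view (crop foot 603,362, top 610,235). The tab is at crop (343,368). Both views agree that the connector is in the first port on the +y side.

```bash
python3 - <<'E'
from h import *
t=cam("top0");s=cam("side0")
T=lambda u,v:(u/4.2+230-.4,v/4.2+155-.4); S=lambda u,v:(u/6+250-.4,v/6+240-.4)
print("captop",tri(ray(t,297.1,214.2),ray(s,312.0,266.1)), onz(t,297.1,214.2,.06))
print("conn top",tri(ray(t,*T(183,438)),ray(s,*S(610,235))), onz(t,*T(183,438),.064),"foot side",onz(s,*S(603,362),.014))
print("tab",tri(ray(t,*T(340,360)),ray(s,*S(537,105))),onz(t,311.7,242.3,.06), onz(s,338.7,265.3,.05))
c=onz(t,297.1,214.2,.06)[:2]
for n,p in(("tl",(105,165)),("l",(85,325)),("tr",(382,80)),("r",(484,200)),("br",(469,358)),("conn",(183,438))):
    q=onz(t,*T(*p),.064 if n=="conn" else .026)[:2]
    for cc in (c,np.array([.531,.282])):
        d=q-cc; print(n,q.round(4),np.hypot(*d).round(4),np.degrees(np.arctan2(d[1],d[0])).round(1))
d=onz(t,*T(343,368),.066)[:2]-c;print("tab ang",np.degrees(np.arctan2(d[1],d[0])),np.hypot(*d))
for n,p,z in(("amber",(217,224),.072),("beaker",(257,150),.05),("tin",(361,168),.042)):print(n,onz(t,*p,z).round(3))
E
```

```text
captop (array([0.53401952, 0.2820011 , 0.0559624 ]), np.float64(0.003181693932348305)) [0.53175372 0.2818258  0.06      ]
conn top (array([0.45138734, 0.32674286, 0.06510438]), np.float64(0.0025636881986590464)) [0.45019935 0.32682228 0.064     ] foot side [0.45270019 0.32662192 0.014     ]
tab (array([0.48273899, 0.25822165, 0.06773519]), np.float64(0.001574005396344382)) [0.4791603  0.25627725 0.06      ] [0.48339792 0.26157652 0.05      ]
tl [0.5784 0.3627] 0.0934 60.1
tl [0.5784 0.3627] 0.0936 59.6
l [0.5056 0.3726] 0.0945 106.1
l [0.5056 0.3726] 0.0941 105.7
tr [0.6144 0.2365] 0.0943 -28.8
tr [0.6144 0.2365] 0.095 -28.6
r [0.558  0.1919] 0.0937 -73.8
r [0.558  0.1919] 0.0941 -73.3
br [0.4863 0.2008] 0.0929 -119.3
br [0.4863 0.2008] 0.0927 -118.8
conn [0.4502 0.3268] 0.0931 151.1
conn [0.4502 0.3268] 0.0924 151.0
tab ang -154.96517081600047 0.0586243563331533
amber [0.515 0.427 0.072]
beaker [0.657 0.355 0.05 ]
tin [0.62  0.16  0.042]
```

```bash
cat >> h.py <<'E'
from scipy.spatial.transform import Rotation as Ro
def Rt(q): return Ro.from_quat([q[1],q[2],q[3],q[0]])
def delta(st,goal): return Rt(st["ee_rot"]).inv().apply(np.array(goal)-st["position"])
C=np.array([.5315,.282])
def tcp_at(theta,off=.0215,r=.058,z=.046): # tcp pose pushing tab at world angle theta deg
    y=np.radians(theta-180);ex=np.array([np.cos(y),np.sin(y)]);ey=np.array([np.sin(y),-np.cos(y)])
    return np.r_[C-r*ex+off*ey,z]
E
python3 - <<'E'
from h import *
from station import bot
s=bot.get_state();R=Rt(s["ee_rot"])
w=[s["position"],[.30,-.2,.24],[.37,.1,.24],tcp_at(223,z=.2)]
print(w[3],tcp_at(205),tcp_at(151),R.as_matrix().round(3).tolist())
for a,b in zip(w,w[1:]): print(R.inv().apply(np.array(b)-a).round(4), np.linalg.norm(np.array(b)-a)/.0417)
E
```

```text
[0.50374445 0.22671999 0.2       ] [0.48802044 0.23800252 0.046     ] [0.47034865 0.29131463 0.046     ] [[0.954, 0.3, -0.0], [0.3, -0.954, 0.002], [0.0, -0.002, -1.0]]
[ 0.226  -0.2937 -0.0016] 8.888170462918541
[ 0.1568 -0.2652  0.0005] 7.387492470383388
[ 0.1656 -0.0807  0.0402] 4.5212285987109935
```

```bash
python3 -m inch '[[[0.015, -0.0195, 0], [0, 0, 0]], [[0.015, -0.0195, 0], [0, 0, 0]], [[0.015, -0.0195, 0], [0, 0, 0]], [[0.015, -0.0195, 0], [0, 0, 0]], [[0.015, -0.0195, 0], [0, 0, 0]], [[0.015, -0.0195, 0], [0, 0, 0]], [[0.015, -0.0195, 0], [0, 0, 0]], [[0.015, -0.0195, 0], [0, 0, 0]], [[0.015, -0.0195, 0], [0, 0, 0]], [[0.015, -0.0195, 0], [0, 0, 0]], [[0.015, -0.0195, 0], [0, 0, 0]], [[0.015, -0.0195, 0], [0, 0, 0]], [[0.015, -0.0195, 0], [0, 0, 0]], [[0.015, -0.0195, 0], [0, 0, 0]], [[0.015, -0.0195, 0], [0, 0, 0]]]' 0.0
python3 -m inch '[[[0.0112, -0.019, 0], [0, 0, 0]], [[0.0112, -0.019, 0], [0, 0, 0]], [[0.0112, -0.019, 0], [0, 0, 0]], [[0.0112, -0.019, 0], [0, 0, 0]], [[0.0112, -0.019, 0], [0, 0, 0]], [[0.0112, -0.019, 0], [0, 0, 0]], [[0.0112, -0.019, 0], [0, 0, 0]], [[0.0112, -0.019, 0], [0, 0, 0]], [[0.0112, -0.019, 0], [0, 0, 0]], [[0.0112, -0.019, 0], [0, 0, 0]], [[0.0112, -0.019, 0], [0, 0, 0]], [[0.0112, -0.019, 0], [0, 0, 0]], [[0.0112, -0.019, 0], [0, 0, 0]], [[0.0112, -0.019, 0], [0, 0, 0]], [[0, 0, 0], [0, 0, 0]], [[0, 0, 0], [0, 0, 0]]]'
python3 - <<'E'
from h import *
from station import bot
s=bot.get_state();print(s["position"],s["q"],s["width"])
print(delta(s,tcp_at(223,z=.12)))
R=Rt(s["ee_rot"]);y=np.radians(43);G=Ro.from_matrix(np.array([[np.cos(y),np.sin(y),0],[np.sin(y),-np.cos(y),0],[0,0,-1]]))
print((R.inv()*G).as_rotvec())
E
```

```text
time: 1.35
position: [0.2994, -0.2006, 0.2385]
ee_rot: [-0.0, 0.988, 0.152, -0.0]
force: [0.6, 0.6, 0.3]
width: 0.003
finger_force: 0.0
time: 2.68
position: [0.3687, 0.0994, 0.2383]
ee_rot: [0.0, 0.988, 0.153, -0.001]
force: [0.3, -0.6, -0.6]
width: 0.008
finger_force: 0.0
[0.36872766 0.09940758 0.2383252 ] [-4.99933914e-02 -2.87955788e-01  2.05413379e+00 -2.95638659e-04
  1.37659273e+00  1.21313546e+00] 0.007873065088542424
[ 0.16737866 -0.08041992  0.1181349 ]
[-4.05240002e-04  1.15414576e-03 -4.42766827e-01]
```

```bash
python3 -m inch '[[[0.0209, -0.01, 0.0148], [0, 0, 0]], [[0.0209, -0.01, 0.0148], [0, 0, 0]], [[0.0209, -0.01, 0.0148], [0, 0, 0]], [[0.0209, -0.01, 0.0148], [0, 0, 0]], [[0.0209, -0.01, 0.0148], [0, 0, 0]], [[0.0209, -0.01, 0.0148], [0, 0, 0]], [[0.0209, -0.01, 0.0148], [0, 0, 0]], [[0.0209, -0.01, 0.0148], [0, 0, 0]], [[0, 0, 0], [0, 0, -0.11]], [[0, 0, 0], [0, 0, -0.11]], [[0, 0, 0], [0, 0, -0.11]], [[0, 0, 0], [0, 0, -0.11]], [[0, 0, 0], [0, 0, 0]], [[0, 0, 0], [0, 0, 0]]]'
python3 - <<'E'
from h import *
from station import bot
s=bot.get_state();print(s["position"],s["q"]);print(delta(s,tcp_at(223,z=.046)))
d=bot.snapshot("side");np.savez("side1.npz",**d)
a=cv2.resize(d["frame"][200:330,240:400],None,fx=4.5,fy=4.5,interpolation=cv2.INTER_CUBIC);cv2.imwrite("pics/s1.png",a)
E
```

```text
time: 3.85
position: [0.5048, 0.2241, 0.1203]
ee_rot: [0.0, 0.932, 0.362, -0.0]
force: [0.7, -0.3, 0.3]
width: 0.007
finger_force: 0.0
[0.50481167 0.22406262 0.12026224] [ 2.02942664e-01  2.68113042e-01  1.76075633e+00 -2.92384118e-04
  1.11311137e+00  1.03352994e+00]
[ 0.00103936 -0.00268364  0.07426169]
```

View pics/s1.png

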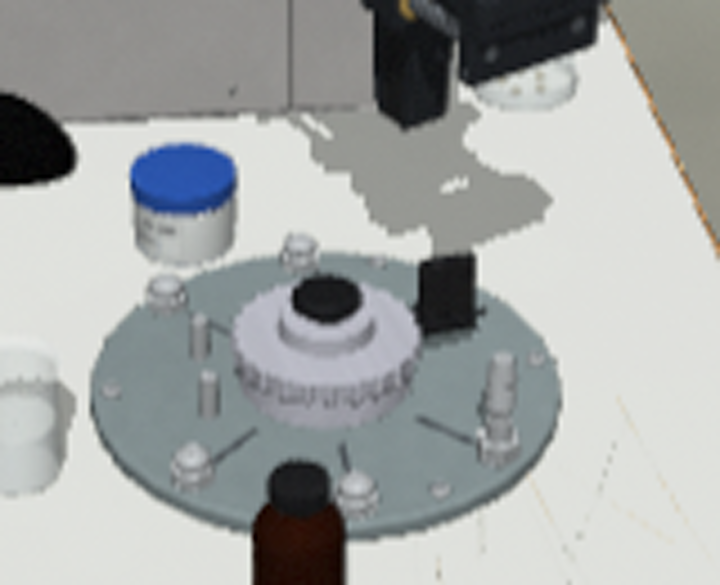

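The picture shows the shut fingers (crop 410,110) hovering behind the tab (crop 447,290) on its -y side, with the way down clear. I'll descend and run the first part of the arc.

```bash
python3 -m inch '[[[0.0002, -0.0005, 0.0148], [0, 0, 0]], [[0.0002, -0.0005, 0.0148], [0, 0, 0]], [[0.0002, -0.0005, 0.0148], [0, 0, 0]], [[0.0002, -0.0005, 0.0148], [0, 0, 0]], [[0.0002, -0.0005, 0.0148], [0, 0, 0]], [[0, 0, 0], [0, 0, 0]], [[0, 0, 0], [0, 0, 0]]]'
python3 -m inch '[[[-0.001, -0.0029, 0], [0, 0, 0.05]], [[-0.001, -0.0029, 0], [0, 0, 0.05]], [[-0.001, -0.0029, 0], [0, 0, 0.05]], [[-0.001, -0.0029, 0], [0, 0, 0.05]], [[-0.001, -0.0029, 0], [0, 0, 0.05]], [[-0.001, -0.0029, 0], [0, 0, 0.05]], [[-0.001, -0.0029, 0], [0, 0, 0.05]], [[-0.001, -0.0029, 0], [0, 0, 0.05]], [[-0.001, -0.0029, 0], [0, 0, 0.05]], [[-0.001, -0.0029, 0], [0, 0, 0.05]], [[-0.001, -0.0029, 0], [0, 0, 0.05]], [[-0.001, -0.0029, 0], [0, 0, 0.05]]]'
cat >> h.py <<'E'
def look(bot,name,crop=False):
    d=bot.snapshot("top");np.savez(name+".npz",**d);s=bot.get_state()
    e=Rt(s["ee_rot"]).apply([1,0,0]);print("pos",s["position"].__array__().round(4) if hasattr(s["position"],"round") else s["position"],"yaw+180",np.degrees(np.arctan2(e[1],e[0]))+180,"F",s["force"])
    if crop: cv2.imwrite(f"pics/{name}.png",cv2.resize(d["frame"][135:285,220:370],None,fx=4,fy=4,interpolation=cv2.INTER_CUBIC))
    return d,s
E
python3 - <<'E'
from h import *
from station import bot
d,s=look(bot,"t2",True)
a=np.degrees(np.arctan2(*(Rt(s["ee_rot"]).apply([1,0,0])[1::-1])))+180
print(delta(s,tcp_at(a)))
d=bot.snapshot("side");b=cv2.resize(d["frame"][200:330,240:400],None,fx=4.6,fy=4.6,interpolation=cv2.INTER_CUBIC)[:,:];cv2.imwrite("pics/s2.png",b)
E
```

```text
time: 4.48
position: [0.5031, 0.2273, 0.0458]
ee_rot: [-0.0, 0.932, 0.363, -0.001]
force: [0.5, -0.2, -0.2]
width: 0.001
finger_force: 0.0
time: 5.48
position: [0.479, 0.2531, 0.048]
ee_rot: [-0.0, 0.998, 0.07, 0.001]
force: [0.8, -1.7, 0.5]
width: 0.007
finger_force: 0.5
pos [0.4786 0.2535 0.048 ] yaw+180 187.9201788501906 F [0.20974253 0.0443076  0.42799511]
[-0.00170523  0.00056971  0.00199057]
```

View pics/s2.png

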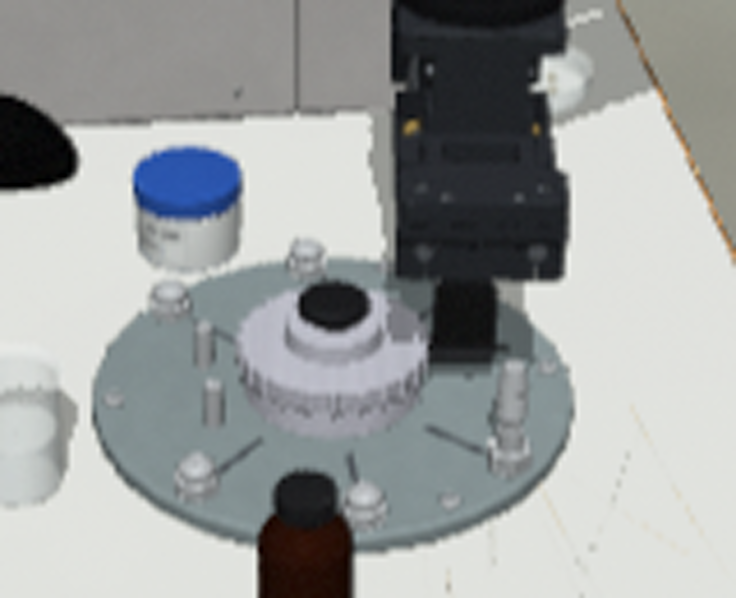

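The tab (crop 465,320) has moved round with the fingers and the force is small. I'll continue to just before the rib.

```bash
python3 -m inch '[[[-0.0012, -0.0029, 0.0002], [0, 0, 0.05]], [[-0.0012, -0.0029, 0.0002], [0, 0, 0.05]], [[-0.0012, -0.0029, 0.0002], [0, 0, 0.05]], [[-0.0012, -0.0029, 0.0002], [0, 0, 0.05]], [[-0.0012, -0.0029, 0.0002], [0, 0, 0.05]], [[-0.0012, -0.0029, 0.0002], [0, 0, 0.05]], [[-0.001, -0.0029, 0], [0, 0, 0.05]], [[-0.001, -0.0029, 0], [0, 0, 0.05]], [[-0.0004, -0.0012, 0], [0, 0, 0.02]], [[-0.0004, -0.0012, 0], [0, 0, 0.02]], [[0, 0, 0], [0, 0, 0]]]'
python3 - <<'E'
from h import *
from station import bot
d,s=look(bot,"t3")
a=np.degrees(np.arctan2(*(Rt(s["ee_rot"]).apply([1,0,0])[1::-1])))+180
print(delta(s,tcp_at(a)))
E
python3 -m inch '[[[-0.0004, -0.0012, 0], [0, 0, 0.02]], [[-0.0004, -0.0012, 0], [0, 0, 0.02]], [[0, 0, 0], [0, 0, 0]]]'
```

```text
time: 6.5
position: [0.4697, 0.2788, 0.0459]
ee_rot: [-0.0, 0.989, -0.147, 0.001]
force: [0.2, -1.2, 0.8]
width: 0.007
finger_force: 0.9
pos [0.4696 0.2789 0.0457] yaw+180 163.12032709414632 F [ 0.30764065 -1.66522281  1.20470433]
[ 0.00034125  0.00054642 -0.00029524]
time: 6.8
position: [0.469, 0.2817, 0.0452]
ee_rot: [-0.0, 0.986, -0.168, 0.0]
force: [0.3, 0.1, -0.0]
width: 0.004
finger_force: 0.1
```

```bash
python3 - <<'E'
from h import *
from station import bot
d=bot.snapshot("side");b=cv2.resize(d["frame"][220:330,260:390],None,fx=5.4,fy=5.4,interpolation=cv2.INTER_CUBIC);cv2.imwrite("pics/s4.png",b)
print(bot.get_state()["force"])
E
```

```text
[0.1376043  0.42789472 1.30237181]
```

View pics/s4.png

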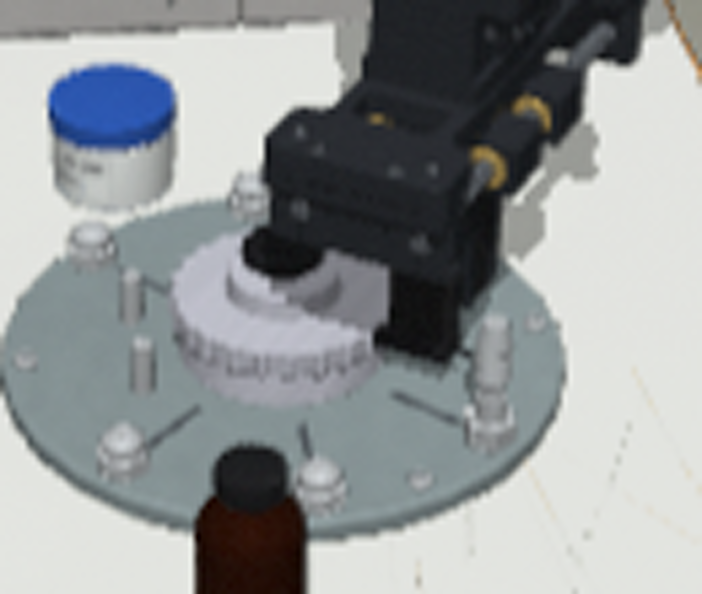

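The tab (crop 425,320) is still short of the connector's radial line (slot at crop 390–460, 395–425), so it is not over the rib. I'll push a bit further.

```bash
for i in 1; do python3 -m inch '[[[-0.0004, -0.0012, 0], [0, 0, 0.02]], [[-0.0004, -0.0012, 0], [0, 0, 0.02]], [[0, 0, 0], [0, 0, 0]]]'; python3 -m inch '[[[-0.0004, -0.0012, 0], [0, 0, 0.02]], [[-0.0004, -0.0012, 0], [0, 0, 0.02]], [[0, 0, 0], [0, 0, 0]]]';done
python3 - <<'E'
from h import *
from station import bot
d,s=look(bot,"t5")
d=bot.snapshot("side");f=d["frame"]; np.savez("side5.npz",**d)
for th in(151,156,161):
  P=lambda r,z:np.r_[C+r*np.array([np.cos(np.radians(th)),np.sin(np.radians(th))]),z]
  print(th,[proj(d,P(r,.066))for r in(44,72) for r in [r/1000]],[(proj(d,P(.044,.038))-[260,220])*5.4,(proj(d,P(.072,.038))-[260,220])*5.4])
b=cv2.resize(f[220:330,260:390],None,fx=5.4,fy=5.4,interpolation=cv2.INTER_CUBIC);b=cv2.convertScaleAbs(b,alpha=1.8,beta=10);cv2.imwrite("pics/s5.png",b)
E
```

```text
time: 7.1
position: [0.4689, 0.2842, 0.045]
ee_rot: [-0.0, 0.982, -0.187, -0.0]
force: [-0.4, -0.5, -0.2]
width: -0.0
finger_force: 0.3
time: 7.35
position: [0.4692, 0.2868, 0.0451]
ee_rot: [-0.0, 0.978, -0.207, -0.0]
force: [1.1, 0.7, 0.7]
width: 0.003
finger_force: 0.0
pos [0.4693 0.2867 0.0451] yaw+180 156.19547784257873 F [ 0.52825971 -0.27642147 -0.24002321]
151 [array([331.87872054, 269.82637038]), array([343.58756828, 274.82374479])] [array([386.15203004, 331.68013816]), array([448.51196102, 359.08528671])]
156 [array([332.94125319, 268.93038052]), array([345.29844252, 273.3214143 ])] [array([391.81909054, 326.75560444]), array([457.63930241, 350.83107012])]
161 [array([333.85270552, 267.98702772]), array([346.75182545, 271.74488859])] [array([396.68161924, 321.57107416]), array([465.3961103 , 342.16933833])]
```

View pics/s5.png

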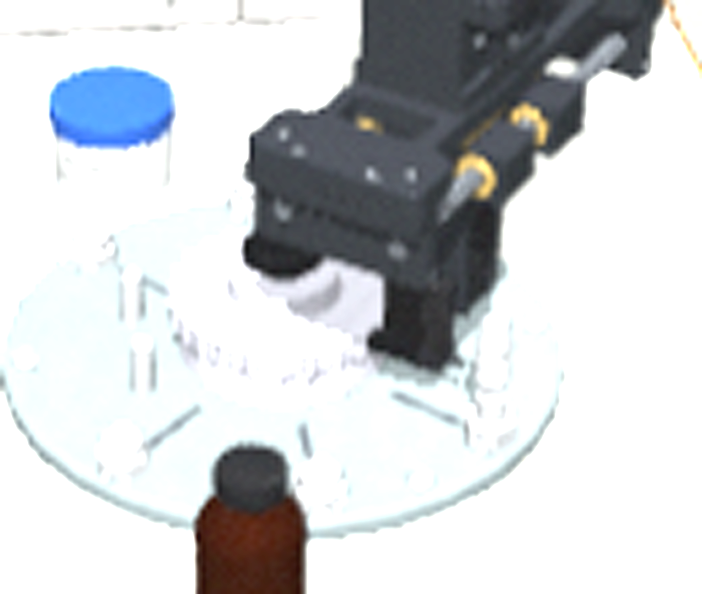

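The brightened view shows the tab lower edge at about (385–450, 340–370), close to the predicted line for 151°, and the contact force has dropped. I'll back off and lift to verify it from the top.

```bash
python3 -m inch '[[[0, 0.01, 0], [0, 0, 0]], [[0, 0.01, 0], [0, 0, 0]], [[0, 0, -0.02], [0, 0, 0]], [[0, 0, -0.02], [0, 0, 0]], [[0, 0, -0.02], [0, 0, 0]], [[-0.01, 0.035, 0], [0, 0, 0]], [[-0.01, 0.035, 0], [0, 0, 0]], [[-0.01, 0.035, 0], [0, 0, 0]], [[-0.01, 0.03, 0], [0, 0, 0]], [[0, 0, 0], [0, 0, 0]], [[0, 0, 0], [0, 0, 0]]]'
python3 - <<'E'
from h import *
from station import bot
d,s=look(bot,"t6",True)
f=d["frame"]
for (x0,x1,y0,y1) in((270,335,190,265),):
    g=f[y0:y1,x0:x1].max(2);k=cv2.connectedComponentsWithStats((g<60).astype(np.uint8))
    for st,ce in zip(k[2][1:],k[3][1:]):
        if st[4]>15:
            p=onz(d,*(ce+[x0,y0]),.06)[:2]-C;print(st,p,np.degrees(np.arctan2(p[1],p[0]))%360,np.hypot(*p))
E
```

```text
time: 8.37
position: [0.3688, 0.1595, 0.105]
ee_rot: [-0.0, 0.978, -0.207, 0.0]
force: [0.5, -0.2, -0.0]
width: 0.008
finger_force: 0.0
pos [0.3702 0.1601 0.1054] yaw+180 156.11884142797595 F [-0.34332058  0.41852393  0.02980075]
[ 20  17  15  15 175] [ 0.00033747 -0.0002232 ] 326.51959726333445 0.0004046013269761882
[ 11  47  12  15 110] [-0.0546216   0.02083786] 159.11840208775706 0.05846140578849758
[55 71 10  4 33] [-0.09054544 -0.0575398 ] 212.43513487254546 0.1072814349484483
```

View pics/t6.png

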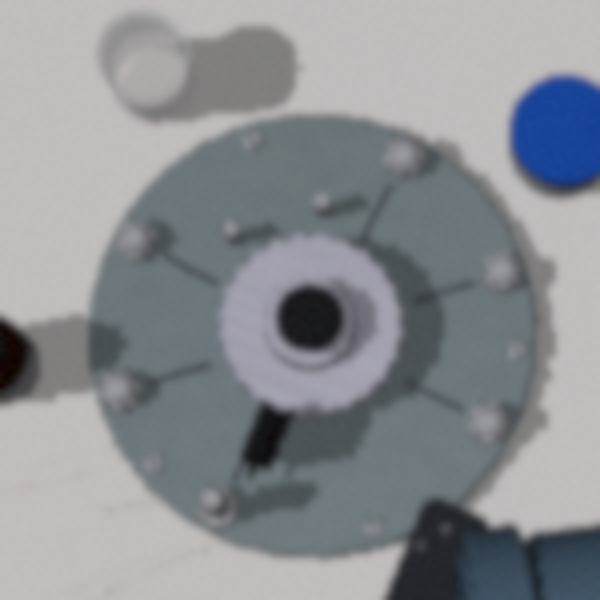

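The top view shows the tab at crop (267,437), i.e. 159°, against the connector's 151°. It has not snapped yet, so the fingers are slimmer than assumed by about 3 mm. I'll go back and push on.

```bash
python3 -m inch '[[[0.01, -0.03, 0], [0, 0, 0]], [[0.01, -0.035, 0], [0, 0, 0]], [[0.01, -0.035, 0], [0, 0, 0]], [[0.01, -0.035, 0], [0, 0, 0]], [[0, 0, 0.02], [0, 0, 0]], [[0, 0, 0.02], [0, 0, 0]], [[0, 0, 0.02], [0, 0, 0]], [[0, -0.006, 0], [0, 0, 0]], [[0, -0.006, 0], [0, 0, 0]], [[0, -0.004, 0], [0, 0, 0]], [[0, 0, 0], [0, 0, 0]]]'
python3 - <<'E'
from h import *
from station import bot
look(bot,"t7")
E
python3 -m inch '[[[-0.0004, -0.0012, 0], [0, 0, 0.02]], [[-0.0004, -0.0012, 0], [0, 0, 0.02]], [[-0.0004, -0.0012, 0], [0, 0, 0.02]], [[-0.0004, -0.0012, 0], [0, 0, 0.02]], [[0, 0, 0], [0, 0, 0]]]'
python3 -m inch '[[[-0.0004, -0.0012, 0], [0, 0, 0.02]], [[0, -0.001, 0], [0, 0, 0]], [[0, 0, 0], [0, 0, 0]]]'
```

```text
time: 9.33
position: [0.4695, 0.2842, 0.0467]
ee_rot: [-0.001, 0.979, -0.206, 0.001]
force: [0.1, 0.6, 0.1]
width: 0.009
finger_force: 0.0
pos [0.4691 0.2838 0.0467] yaw+180 156.25429480661379 F [-0.08194269  0.63609666  0.0318019 ]
time: 9.8
position: [0.4683, 0.2879, 0.0453]
ee_rot: [-0.0, 0.969, -0.246, 0.0]
force: [-0.2, -0.2, -0.3]
width: 0.003
finger_force: 0.0
time: 10.05
position: [0.469, 0.29, 0.0451]
ee_rot: [-0.0, 0.967, -0.255, 0.0]
force: [0.3, -0.4, 0.4]
width: 0.006
finger_force: 0.0
```

```bash
python3 -m inch '[[[0, 0.01, 0], [0, 0, 0]], [[0, 0.01, 0], [0, 0, 0]], [[0, 0, -0.02], [0, 0, 0]], [[0, 0, -0.02], [0, 0, 0]], [[0, 0, -0.02], [0, 0, 0]], [[-0.01, 0.035, 0], [0, 0, 0]], [[-0.01, 0.035, 0], [0, 0, 0]], [[-0.01, 0.035, 0], [0, 0, 0]], [[-0.01, 0.03, 0], [0, 0, 0]], [[0, 0, 0], [0, 0, 0]], [[0, 0, 0], [0, 0, 0]]]'
cat > m.py <<'E'
from h import *
from station import bot
import sys
d,s=look(bot,sys.argv[1],True)
f=d["frame"];x0,x1,y0,y1=270,335,190,262
g=f[y0:y1,x0:x1].max(2);k=cv2.connectedComponentsWithStats((g<60).astype(np.uint8))
for st,ce in zip(k[2][1:],k[3][1:]):
    if st[4]>15:
        p=onz(d,*(ce+[x0,y0]),.06)[:2]-C;print(st,p,np.degrees(np.arctan2(p[1],p[0]))%360,np.hypot(*p))
a=np.degrees(np.arctan2(*(Rt(s["ee_rot"]).apply([1,0,0])[1::-1])))+180
print("to axis in tool:",delta(s,np.r_[C,.066]))
E
python3 m.py t8
```

```text
time: 10.97
position: [0.3563, 0.1736, 0.1049]
ee_rot: [0.0, 0.967, -0.256, -0.0]
force: [0.1, 0.8, 0.4]
width: 0.002
finger_force: 0.0
pos [0.3578 0.1742 0.1054] yaw+180 150.40275523014216 F [1.23642136 0.06400331 0.3252941 ]
[ 20  17  15  15 174] [ 0.00035528 -0.00029878] 319.93643418091006 0.0004642132715480581
[ 10  46  12  15 112] [-0.0527545   0.02307571] 156.37461425948058 0.057580603091878256
to axis in tool: [ 0.09772145 -0.17947847  0.03970579]
```

```bash
cat > sm.py <<'E'
from h import *
from station import bot
import sys
d=bot.snapshot("side") if sys.argv[1]=="new" else cam("side0")
g=d["frame"][245:290,322:365].max(2);k=cv2.connectedComponentsWithStats((g<60).astype(np.uint8))
print([(st.tolist(),(ce+[322,245]).round(2).tolist()) for st,ce in zip(k[2][1:],k[3][1:]) if st[4]>15])
for th in map(float,sys.argv[2:]):
    y=np.radians(th);e=np.array([np.cos(y),np.sin(y)]);n=np.array([-e[1],e[0]])
    p=np.float32([proj(d,np.r_[C+r*e+w*n,z]) for r in(.044,.072) for w in(-.004,.004) for z in(.038,.066)])
    m=cv2.moments(cv2.convexHull(p));print(th,(p.min(0)-[322,245]).round(1),(p.max(0)-p.min(0)).round(1),m["m10"]/m["m00"],m["m01"]/m["m00"])
E
python3 sm.py old 205; python3 sm.py new 149 151 153 155 157 159
```

```text
[([10, 12, 15, 18, 201], [338.65, 265.25])]
205.0 [11.8 10.8] [14.7 15.6] 341.10601658651734 263.5390674653868
[([5, 24, 17, 21, 227], [335.93, 279.55])]
149.0 [ 7.8 24.3] [14.2 18.7] 336.9032380331609 278.6036595640929
151.0 [ 8.3 23.9] [14.4 18.5] 337.5075181661899 278.1387817546976
153.0 [ 8.8 23.5] [14.6 18.3] 338.0808163551385 277.6625021088923
155.0 [ 9.3 23.2] [14.7 18.1] 338.6225037886173 277.1754721893661
157.0 [ 9.8 22.8] [14.8 17.9] 339.13201762177283 276.6783721255868
159.0 [10.2 22.4] [14.9 17.7] 339.60881447489555 276.1718912018127
```

```bash
python3 - <<'E'
from h import *
def pr(d,th):
    y=np.radians(th);e=np.array([np.cos(y),np.sin(y)]);n=np.array([-e[1],e[0]])
    p=np.float32([proj(d,np.r_[C+r*e+w*n,z]) for r in(.044,.072) for w in(-.004,.004) for z in(.038,.066)])
    m=cv2.moments(cv2.convexHull(p));return np.array([m["m10"]/m["m00"],m["m01"]/m["m00"]])
for nm,ths in(("top0",(203,205,207)),("t6",(153,155,157,159,161)),("t8",(149,151,153,155,157))):
    d=cam(nm);g=d["frame"][190:262,270:335].max(2);k=cv2.connectedComponentsWithStats((g<60).astype(np.uint8))
    print(nm,[(ce+[270,190]).round(2) for st,ce in zip(k[2][1:],k[3][1:]) if st[4]>15])
    for t in ths: print(t,pr(d,t).round(2))
    print("conn top",proj(d,[C[0]+.095*np.cos(np.radians(151)),C[1]+.095*np.sin(np.radians(151)),.064]))
d=cam("t8");f=d["frame"]
cv2.imwrite("pics/t8c.png",np.hstack([cv2.resize(f[225:275,265:315],None,fx=8,fy=8,interpolation=cv2.INTER_CUBIC),cv2.resize(cam("t6")["frame"][225:275,265:315],None,fx=8,fy=8,interpolation=cv2.INTER_CUBIC)]))
E
```

```text
top0 [array([297.12, 214.15]), array([311.73, 242.3 ])]
203 [310.08 243.31]
205 [311.08 242.85]
207 [312.05 242.34]
conn top [272.50679357 259.88564078]
t6 [array([297.13, 214.15]), array([286.23, 244.18])]
153 [283.42 243.07]
155 [284.42 243.52]
157 [285.43 243.94]
159 [286.46 244.33]
161 [287.5  244.68]
conn top [272.50679357 259.88564078]
t8 [array([297.17, 214.14]), array([284.98, 243.2 ])]
149 [281.48 242.06]
151 [282.44 242.58]
153 [283.42 243.07]
155 [284.42 243.52]
157 [285.43 243.94]
conn top [272.50679357 259.88564078]
```

View pics/t8c.png

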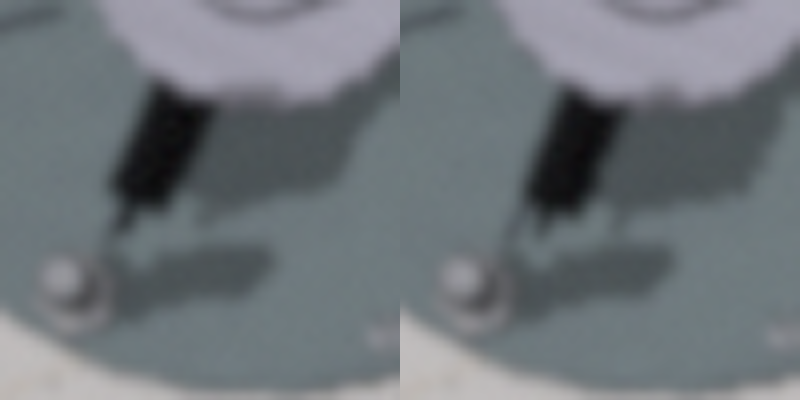

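The crop shows the needle tip at (120,230) in the left half (now) and (540,230) in the right half (before). It is still about 4° short of the slot line to the connector at (70,285), so I'll push a few mm further.

```bash
python3 -m inch '[[[0.01, -0.03, 0], [0, 0, 0]], [[0.01, -0.035, 0], [0, 0, 0]], [[0.01, -0.035, 0], [0, 0, 0]], [[0.01, -0.035, 0], [0, 0, 0]], [[0, 0, 0.02], [0, 0, 0]], [[0, 0, 0.02], [0, 0, 0]], [[0, 0, 0.02], [0, 0, 0]], [[0, -0.006, 0], [0, 0, 0]], [[0, -0.006, 0], [0, 0, 0]], [[0, -0.006, 0], [0, 0, 0]], [[0, -0.002, 0], [0, 0, 0]]]'
python3 -m inch '[[[0, -0.001, 0], [0, 0, 0]], [[0, -0.001, 0], [0, 0, 0]]]'
python3 -m inch '[[[0, -0.001, 0], [0, 0, 0]], [[0, 0, 0], [0, 0, 0]]]'
python3 -m inch '[[[0, 0.01, 0], [0, 0, 0]], [[0, 0.01, 0], [0, 0, 0]], [[0, 0, -0.02], [0, 0, 0]], [[0, 0, -0.02], [0, 0, 0]], [[0, 0, -0.02], [0, 0, 0]], [[-0.01, 0.035, 0], [0, 0, 0]], [[-0.01, 0.035, 0], [0, 0, 0]], [[-0.01, 0.035, 0], [0, 0, 0]], [[-0.01, 0.03, 0], [0, 0, 0]], [[0, 0, 0], [0, 0, 0]], [[0, 0, 0], [0, 0, 0]]]'
python3 m.py t9; python3 sm.py new 151
```

```text
time: 11.98
position: [0.471, 0.2914, 0.0467]
ee_rot: [-0.001, 0.967, -0.254, 0.001]
force: [-0.1, -0.2, 0.3]
width: 0.006
finger_force: 0.0
time: 12.15
position: [0.4708, 0.2922, 0.0462]
ee_rot: [-0.001, 0.967, -0.255, 0.001]
force: [-0.7, -1.2, -0.3]
width: 0.002
finger_force: 0.0
time: 12.32
position: [0.4707, 0.2926, 0.0457]
ee_rot: [-0.0, 0.967, -0.255, 0.0]
force: [-0.1, -0.5, -0.6]
width: 0.006
finger_force: 0.0
time: 13.23
position: [0.3576, 0.1761, 0.1048]
ee_rot: [0.0, 0.967, -0.256, -0.0]
force: [0.3, -0.7, 0.4]
width: 0.003
finger_force: 0.0
pos [0.3592 0.1767 0.1054] yaw+180 150.395622954406 F [-0.50114085  0.68017431  0.42500359]
[ 20  17  15  15 175] [ 0.00033747 -0.0002232 ] 326.51959726333445 0.0004046013269761882
[  8  46  13  15 109] [-0.0519986   0.02535744] 154.003537037058 0.057852005835313955
to axis in tool: [ 0.09776164 -0.17659703  0.03965433]
[([5, 25, 17, 20, 223], [335.22, 280.12])]
151.0 [ 8.3 23.9] [14.4 18.5] 337.5075181661899 278.1387817546976
```

```bash
python3 -m inch '[[[0, 0, 0], [0, 0, 0]], [[0, 0, 0], [0, 0, 0]], [[0, 0, 0], [0, 0, 0]], [[0, 0, 0], [0, 0, 0]], [[0, 0, 0], [0, 0, 0]], [[0, 0, 0], [0, 0, 0]], [[0, 0, 0], [0, 0, 0]], [[0, 0, 0], [0, 0, 0]], [[0, 0, 0], [0, 0, 0]], [[0, 0, 0], [0, 0, 0]], [[0, 0, 0], [0, 0, 0]], [[0, 0, 0], [0, 0, 0]]]' >/dev/null
python3 m.py t10; python3 sm.py new 151
python3 - <<'E'
from h import *
# tab mid via tall-thing consistency: triangulate tab blob centroid in both views; offsets from cap blob in the same views cancel calibration
t=cam("t10")
for nm,tt,ss in(("old",(311.73,242.30),(338.65,265.25)),("t8",(284.98,243.20),(335.93,279.55))):
    P,e=tri(ray(t,*tt),ray(cam("side0"),*ss)); Q,_=tri(ray(t,297.13,214.15),ray(cam("side0"),312.0,266.1)); v=P-Q;print(nm,P,v,e,np.degrees(np.arctan2(v[1],v[0]))%360)
Q2,_=tri(ray(t,183/4.2+229.6,438/4.2+154.6),ray(cam("side0"),610/6+249.6,235/6+239.6));v=Q2-Q;print("conn",v,np.degrees(np.arctan2(v[1],v[0])),np.hypot(v[0],v[1]))
E
```

```text
pos [0.3593 0.1773 0.1052] yaw+180 150.4787377018111 F [-0.14109015 -0.73133863 -0.73527002]
[ 20  17  15  15 176] [ 0.00041277 -0.00023392] 330.45942049599967 0.0004744403478086996
[  8  46  13  15 111] [-0.05223454  0.02543501] 154.03676125766316 0.058098081919152826
to axis in tool: [ 0.09827598 -0.1759442   0.03917202]
[([5, 25, 17, 20, 223], [335.22, 280.12])]
151.0 [ 8.3 23.9] [14.4 18.5] 337.5075181661899 278.1387817546976
old [0.48234403 0.2563294  0.04640445] [-0.05172772 -0.02561385 -0.00952465] 0.003217378865811364 206.34308171616834
t8 [0.48228041 0.30585719 0.04511427] [-0.05179135  0.02391395 -0.01081483] 0.003641258520908997 155.21551198895213
conn [-0.08268442  0.04479962  0.00917529] 151.55052092475475 0.09404104641341059
```

```bash
python3 -m inch '[[[0.01, -0.03, 0], [0, 0, 0]], [[0.01, -0.035, 0], [0, 0, 0]], [[0.01, -0.035, 0], [0, 0, 0]], [[0.01, -0.035, 0], [0, 0, 0]], [[0, 0, 0.02], [0, 0, 0]], [[0, 0, 0.02], [0, 0, 0]], [[0, 0, 0.02], [0, 0, 0]], [[0, -0.006, 0], [0, 0, 0]], [[0, -0.006, 0], [0, 0, 0]], [[0, -0.006, 0], [0, 0, 0]], [[0, -0.002, 0], [0, 0, 0]], [[0, 0, 0], [0, 0, 0]]]'
python3 -m inch '[[[0, -0.0005, 0], [0, 0, 0]], [[0, -0.0005, 0], [0, 0, 0]], [[0, -0.0005, 0], [0, 0, 0]], [[0, 0, 0], [0, 0, 0]], [[0, 0, 0], [0, 0, 0]]]'
python3 -m inch '[[[0, 0.01, 0], [0, 0, 0]], [[0, 0.01, 0], [0, 0, 0]], [[0, 0, -0.02], [0, 0, 0]], [[0, 0, -0.02], [0, 0, 0]], [[0, 0, -0.02], [0, 0, 0]], [[-0.01, 0.035, 0], [0, 0, 0]], [[-0.01, 0.035, 0], [0, 0, 0]], [[-0.01, 0.035, 0], [0, 0, 0]], [[-0.01, 0.03, 0], [0, 0, 0]], [[0, 0, 0], [0, 0, 0]], [[0, 0, 0], [0, 0, 0]]]'|head -2
python3 m.py t11; python3 sm.py new 151
```

```text
time: 15.43
position: [0.4718, 0.2934, 0.0466]
ee_rot: [-0.001, 0.967, -0.254, 0.001]
force: [0.2, -0.1, 0.5]
width: 0.008
finger_force: 0.0
time: 15.85
position: [0.4712, 0.2938, 0.0453]
ee_rot: [-0.0, 0.967, -0.255, 0.0]
force: [0.2, 0.0, 0.3]
width: 0.007
finger_force: 0.0
time: 16.77
position: [0.3584, 0.1775, 0.1048]
pos [0.36   0.1781 0.1054] yaw+180 150.40020692397798 F [1.23316085 0.43615164 1.02013585]
[ 20  17  15  15 176] [ 0.00044734 -0.00011987] 344.9993274873539 0.00046312032771735724
[  8  46  12  15 110] [-0.0517282   0.02626086] 153.08445174806786 0.058012405554259606
to axis in tool: [ 0.0977448  -0.17500496  0.03967382]
[([5, 25, 16, 20, 220], [334.98, 280.25])]
151.0 [ 8.3 23.9] [14.4 18.5] 337.5075181661899 278.1387817546976
```

```bash
python3 -m inch '[[[0.01, -0.03, 0], [0, 0, 0]], [[0.01, -0.035, 0], [0, 0, 0]], [[0.01, -0.035, 0], [0, 0, 0]], [[0.01, -0.035, 0], [0, 0, 0]], [[0, 0, 0.02], [0, 0, 0]], [[0, 0, 0.02], [0, 0, 0]], [[0, 0, 0.02], [0, 0, 0]], [[0, -0.006, 0], [0, 0, 0]], [[0, -0.006, 0], [0, 0, 0]], [[0, -0.006, 0], [0, 0, 0]], [[0, -0.002, 0], [0, 0, 0]], [[0, 0, 0], [0, 0, 0]]]' |head -3
python3 -m inch '[[[0, -0.0005, 0], [0, 0, 0]], [[0, -0.0005, 0], [0, 0, 0]], [[0, 0, 0], [0, 0, 0]], [[0, 0, 0], [0, 0, 0]]]'|head -3
python3 -m inch '[[[0, 0.01, 0], [0, 0, 0]], [[0, 0.01, 0], [0, 0, 0]], [[0, 0, -0.02], [0, 0, 0]], [[0, 0, -0.02], [0, 0, 0]], [[0, 0, -0.02], [0, 0, 0]], [[-0.01, 0.035, 0], [0, 0, 0]], [[-0.01, 0.035, 0], [0, 0, 0]], [[-0.01, 0.035, 0], [0, 0, 0]], [[-0.01, 0.03, 0], [0, 0, 0]], [[0, 0, 0], [0, 0, 0]], [[0, 0, 0], [0, 0, 0]]]'|head -2
python3 m.py t12; python3 sm.py new 151
python3 - <<'E'
from h import *
# pixel-level: dark top-face edges of the tab in several rows, and darkness profile of needle/slot on circles (z=.03) around the axis
d=cam("t12");g=cv2.cvtColor(d["frame"],cv2.COLOR_BGR2GRAY).astype(np.float32)
for r,z in((.078,.032),(.082,.032),(.086,.032),(.07,.012),(.078,.012),(.055,.066),(.062,.066),(.068,.066)):
    th=np.arange(136,172,2.)
    P=np.array([proj(d,[C[0]+r*np.cos(np.radians(t)),C[1]+r*np.sin(np.radians(t)),z]) for t in th],np.float32)
    v=cv2.remap(g,P[None,:,0],P[None,:,1],cv2.INTER_LINEAR)[0]
    print(r,z,dict(zip(th.astype(int).tolist(),v.astype(int).tolist())))
E
```

```text
time: 17.87
position: [0.4724, 0.2947, 0.0464]
ee_rot: [-0.001, 0.967, -0.254, 0.001]
time: 18.2
position: [0.4719, 0.2947, 0.0455]
ee_rot: [-0.0, 0.967, -0.255, 0.0]
time: 19.12
position: [0.3589, 0.1784, 0.1048]
pos [0.3605 0.179  0.1054] yaw+180 150.40305672608937 F [ 0.54181356 -0.12393023  0.38902325]
[ 20  17  15  15 175] [ 0.00033747 -0.0002232 ] 326.51959726333445 0.0004046013269761882
[  7  45  13  16 116] [-0.05143985  0.02695391] 152.34595981105196 0.05807384952283094
to axis in tool: [ 0.09778614 -0.1739815   0.03967465]
[([4, 25, 17, 20, 223], [334.82, 280.43])]
151.0 [ 8.3 23.9] [14.4 18.5] 337.5075181661899 278.1387817546976
0.078 0.032 {136: 118, 138: 117, 140: 117, 142: 117, 144: 118, 146: 117, 148: 108, 150: 94, 152: 91, 154: 108, 156: 116, 158: 116, 160: 107, 162: 98, 164: 92, 166: 85, 168: 82, 170: 82}
0.082 0.032 {136: 117, 138: 117, 140: 118, 142: 117, 144: 117, 146: 116, 148: 115, 150: 109, 152: 97, 154: 96, 156: 102, 158: 106, 160: 95, 162: 84, 164: 82, 166: 82, 168: 82, 170: 82}
0.086 0.032 {136: 117, 138: 116, 140: 117, 142: 116, 144: 116, 146: 113, 148: 113
[... 314 characters left out ...]
8: 117, 140: 117, 142: 117, 144: 117, 146: 113, 148: 102, 150: 94, 152: 102, 154: 112, 156: 116, 158: 109, 160: 95, 162: 86, 164: 84, 166: 82, 168: 82, 170: 81}
0.055 0.066 {136: 115, 138: 115, 140: 115, 142: 108, 144: 87, 146: 54, 148: 29, 150: 20, 152: 16, 154: 16, 156: 14, 158: 25, 160: 44, 162: 65, 164: 77, 166: 80, 168: 81, 170: 81}
0.062 0.066 {136: 116, 138: 117, 140: 117, 142: 114, 144: 97, 146: 63, 148: 30, 150: 20, 152: 16, 154: 14, 156: 18, 158: 35, 160: 63, 162: 78, 164: 81, 166: 81, 168: 81, 170: 82}
0.068 0.066 {136: 117, 138: 117, 140: 117, 142: 115, 144: 101, 146: 66, 148: 34, 150: 21, 152: 16, 154: 15, 156: 25, 158: 58, 160: 96, 162: 110, 164: 101, 166: 96, 168: 99, 170: 99}
```

The tab top face's CW edge at 146° puts its middle at about 150°, and the needle is at about 151°. That is on the connector's line (151°), so I'll move over the cap.

```bash
python3 -m inch '[[[0.0163, -0.029, 0], [0, 0, 0]], [[0.0163, -0.029, 0], [0, 0, 0]], [[0.0163, -0.029, 0], [0, 0, 0]], [[0.0163, -0.029, 0], [0, 0, 0]], [[0.0163, -0.029, 0], [0, 0, 0]], [[0.0163, -0.029, 0], [0, 0, 0]], [[0, 0, 0.01], [0, 0, 0]], [[0, 0, 0.01], [0, 0, 0]], [[0, 0, 0.01], [0, 0, 0]], [[0, 0, 0], [0, 0, 0]], [[0, 0, 0], [0, 0, 0]], [[0, 0, 0], [0, 0, 0]]]'
python3 - <<'E'
from h import *
from station import bot
s=bot.get_state();print(s["position"],delta(s,np.r_[C,.052]))
E
```

```text
time: 20.22
position: [0.5307, 0.2824, 0.0751]
ee_rot: [0.0, 0.967, -0.255, -0.0]
force: [1.1, -0.3, 0.7]
width: 0.006
finger_force: 0.0
[0.53070617 0.28239541 0.07512702] [ 8.93539900e-04 -5.65691887e-05  2.31266946e-02]
```

```bash
python3 -m inch '[[[0.0005, 0, 0.004], [0, 0, 0]], [[0, 0, 0.004], [0, 0, 0]], [[0, 0, 0.004], [0, 0, 0]], [[0, 0, 0.002], [0, 0, 0]], [[0, 0, 0], [0, 0, 0]]]'
python3 -m inch '[[[0, 0, 0.002], [0, 0, 0]], [[0, 0, 0.002], [0, 0, 0]], [[0, 0, 0.002], [0, 0, 0]], [[0, 0, 0], [0, 0, 0]]]'
python3 -m inch '[[[0, 0, 0.002], [0, 0, 0]], [[0, 0, 0.001], [0, 0, 0]], [[0, 0, 0], [0, 0, 0]], [[0, 0, 0], [0, 0, 0]]]'
```

```text
time: 20.63
position: [0.5314, 0.2823, 0.0606]
ee_rot: [0.0, 0.967, -0.255, -0.0]
force: [0.2, 0.4, 0.0]
width: 0.005
finger_force: 0.0
time: 20.97
position: [0.5318, 0.2825, 0.0549]
ee_rot: [-0.0, 0.967, -0.255, 0.0]
force: [0.2, -0.1, -0.3]
width: 0.003
finger_force: 0.0
time: 21.3
position: [0.5319, 0.2826, 0.0524]
ee_rot: [-0.0, 0.967, -0.255, 0.0]
force: [-0.9, -0.3, 4.6]
width: 0.004
finger_force: 2.3
```

```bash
python3 -m inch '[[[0, 0, 0.001], [0, 0, 0]], [[0, 0, 0.0005], [0, 0, 0]], [[0, 0, 0], [0, 0, 0]], [[0, 0, 0], [0, 0, 0]], [[0, 0, 0], [0, 0, 0]]]'
python3 -m inch '[[[0, 0, -0.01], [0, 0, 0]], [[0, 0, -0.02], [0, 0, 0]], [[0, 0, -0.025], [0, 0, 0]], [[-0.0163, 0.029, 0], [0, 0, 0]], [[-0.0163, 0.029, 0], [0, 0, 0]], [[-0.0163, 0.029, 0], [0, 0, 0]], [[-0.0163, 0.029, 0], [0, 0, 0]], [[-0.0163, 0.029, 0], [0, 0, 0]], [[-0.0163, 0.029, 0], [0, 0, 0]], [[0, 0, 0], [0, 0, 0]], [[0, 0, 0], [0, 0, 0]]]'
python3 m.py t13; python3 sm.py new 151
python3 - <<'E'
from h import *
from station import bot
n=bot.snapshot("side");o=cam("side0")
for d in(o,n):
    g=d["frame"][250:290,290:326].max(2);k=cv2.connectedComponentsWithStats((g<60).astype(np.uint8));print([(st.tolist(),ce.round(2).tolist()) for st,ce in zip(k[2][1:],k[3][1:]) if st[4]>15])
print("8mm predicted px:",proj(o,[*C,.06]),proj(o,[*C,.052]))
d=cam("t13");g=cv2.cvtColor(d["frame"],cv2.COLOR_BGR2GRAY).astype(np.float32)
for r,z in((.078,.032),(.055,.066),(.062,.066),(.068,.066)):
    th=np.arange(142,162,2.)
    P=np.array([proj(d,[C[0]+r*np.cos(np.radians(t)),C[1]+r*np.sin(np.radians(t)),z]) for t in th],np.float32)
    print(r,cv2.remap(g,P[None,:,0],P[None,:,1],cv2.INTER_LINEAR)[0].astype(int))
E
```

```text
time: 21.72
position: [0.532, 0.2826, 0.0523]
ee_rot: [-0.0, 0.967, -0.255, 0.0]
force: [-5.7, -2.9, 15.7]
width: -0.0
finger_force: 7.5
time: 22.63
position: [0.3597, 0.1788, 0.1055]
ee_rot: [-0.0, 0.967, -0.255, 0.0]
force: [0.4, -0.0, 1.0]
width: 0.005
finger_force: 0.0
pos [0.3614 0.1792 0.1061] yaw+180 150.444757673305 F [-0.34664313  0.59160664 -0.31520209]
[ 20  18  15  14 163] [-4.66263126e-04 -5.41706700e-05] 186.62694066439835 0.00046939936549159777
[  7  45  13  16 116] [-0.05143985  0.02695391] 152.34595981105196 0.05807384952283094
to axis in tool: [ 0.0971941  -0.17322019  0.04048723]
[([4, 25, 17, 20, 223], [334.82, 280.43])]
151.0 [ 8.3 23.9] [14.4 18.5] 337.5075181661899 278.1387817546976
[([15, 11, 15, 11, 118], [21.99, 16.07])]
[([15, 15, 15, 8, 92], [21.88, 18.53])]
8mm predicted px: [314.02848887 264.70404101] [313.99068309 267.99454172]
0.078 [117 117 116 109  93  91 109 116 116 107]
0.055 [107  86  53  29  21  17  13  14  24  45]
0.062 [114  97  63  31  20  17  15  17  35  62]
0.068 [115 101  66  34  22  17  13  22  57  97]
```

```bash
python3 -c "
from station import bot
print(bot.close_job())"
```

```text
the job is handed in; nothing more can be done
None
```

I pushed the selector tab round to the tall-connector port and pressed the cap to its hard stop, then handed the job in at about 23 s. The pointer measures within about 1.5° of the connector. I never felt or saw a click or any self-centring there, so I set the final angle from the camera images.

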